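Close a lens cassette and pinch-lift it out of its dock

TASK

Two lens cassettes are clipped in docks on the bench; one stands open with a lens lying in it. Shut that cassette's lid fully while it is still in its dock, then pinch its two side catches together and lift it straight up, with the lens inside, until it is at least 8 cm above where it sat. The job ends holding: keep the catches pinched and the cassette level and still in the air above its dock, touching nothing but the gripper, and leave the other cassette and the loose things around undisturbed.

Things in the scene. Friction and masses are not known exactly. Their poses are not given: they have to be found in the camera images.
- cassette_mid (a point): centre of the open lens cassette to close and lift, 28 mm above its underside. Grey plastic box 84 long (x) x 42 wide (y) x 56 mm high, about 0.2 kg in all, upright in its dock with 1.5 to 2 mm of play; seated, this point is 38 mm above the table. z up; x points from the lid's free edge to its hinge: away from the robot, within 0.55 rad. A black catch plate stands in the middle of each long side.
- lid (a joint): lid angle, rad: 0 = shut, 1.57 = upright; starts at 1.15 to 1.7. Plate 84 mm long plus a 6 mm lip at the free edge, 42 wide, 4 thick. Hinge line along the cassette's y, 42 mm from cassette_mid towards +x and 28.5 mm above it. Stiff: stays where left, closes with under 1 N at the free edge, no latch. Shut, its top is 32.5 mm above cassette_mid, 4.5 mm above the catches' tops.
- catch_left (a joint): how far the catch on the +y side is pushed in, m: 0 = sprung out, 0.0055 = home; 2 N to start, 4.2 N at home. Plate 24 wide (x), 4 thick, 2 to 56 mm above the cassette's underside; the part above the dock is free to pinch from above. Outer face 31 mm from the centre plane: the pair is 62 mm over the outside free, 51 mm pinched home. A hook at its foot holds under the dock's lip until pushed in 4 mm.
- catch_right (a joint): the same for the catch on the cassette's -y side. Both must be in before the cassette can be lifted. A grip of 20 to 30 N from above pushes both home and carries the cassette without slipping.
- lens_mid (a point): centre of the loose spectacle lens, a clear stadium-shaped disc 54 x 34 x 5 mm, 15 g, lying in the cassette's open recess, 16.5 mm above cassette_mid.
- dock: aluminium dock fixed to the bench that holds the open cassette, 104 (x) x 92 (y) x 30 mm high, same axes as the cassette; origin at the centre of its underside, on the table. The cassette's underside sits 10 mm above the table.
- cassette_b: the other cassette, of the same shape, already shut, in a second dock like the first, about 0.2 to 0.4 m away; origin at the centre of its underside. To be left alone.
- glasses_a: loose spectacle frame, black, about 138 wide x 140 deep x 42 mm high; origin on the table under the middle of its front. Leave alone.
- glasses_b: loose dark metal spectacle frame, same size and origin. Leave alone.
- jar: small closed glass jar, 36 mm across, 42 mm high, standing between the docks; origin under its centre. Leave alone.
- screwdriver: screwdriver 150 mm long, lying between the robot and the docks. Leave alone.
- tape: roll of paper tape lying flat, 70 mm across, 19 mm high, beyond the docks; origin under its centre. Leave alone.
- carton: closed white carton 55 x 100 x 45 mm high; origin under its centre. Leave alone.
- cassette: the same cassette as cassette_mid; origin at the centre of its underside.
There are look-alikes about, which are no part of the job. Of the things that look like the part that bears lens_mid, the middle-sized one is meant.

How it is judged:
By the outcome, as a careful person would: the job done as asked, in the order asked, and still so for the second after the job is handed in, while the arm keeps its last pose, push and grip.
It also fails if it takes over 48 s, if anything falls off the work surface, if the arm or the gripper's body presses on something with over 40 N, if the wrist force passes 120 N, or if a joint passes its speed limit or range.

ROBOT

A 6-joint arm with a two-finger parallel gripper is mounted at the origin on the work surface. World frame = base frame: x ahead of the robot, y to its left, z up, the work surface at z = 0. Lengths are in m, angles in rad, forces in N, time in s.
With the tool pointing down it reaches from about 0.375 to 0.9 m from the base axis. Payload 3.1 kg.
Tool frame: the origin (TCP) lies between the finger pads; the fingertips stand 8 mm ahead of it and the grasp point (between the pads) lies 11 mm behind it; z points along the fingers, y is the line along which they close (so a half turn about z gives the same grasp; the last joint's range is limited). The gripper opens to 85 mm and grips with 20 to 120 N. Pads are 22 mm wide; open, the fingers measure 114 mm over their backs; the gripper's body (76 mm by 85 mm) begins 54 mm behind the grasp point. The pads swing forward as they close: fully open they stand 13 mm farther back than shut.
Start: joints at [-1.409, 0.527, 1.433, -0, 1.181, -0.178], TCP at [0.209, -0.589, 0.239] pointing down, gripper open.
Joint ranges: [-3.08, 3.08], [-0.75, 2.2], [0.22, 2.44], [-1.43, 4.57], [0, 2.65], [-2.85, 2.85]. Speed limits (rad/s): [2.79, 2.79, 3.14, 3.14, 3.14, 3.14].

INTERFACE

Orientations are given as a unit quaternion [x, y, z, w].
In Python, from station import readout, cams, sign_off gives the robot as it stands.
- The arm moves only by the tool send_rows, never from a script. Its argument "commands" is text: rows parted by semicolons, each of 5 numbers parted by spaces: the finger opening in mm, from 0 to 85.4, then the shift along the tool's x, y, z each as a share of 0.02 m, from -1 to 1, then the turn about the tool's z as a share of 4 degrees, from -1 to 1. In form: grip dx dy dz spin; .... A call has 1 to 20 rows; each row shifts and turns the commanded pose from where the row before left it, along the tool's axes as they then stand; what a row does not reach is not made up. A row lasts 1/12 s, in which the tool goes at most 41.7 mm and 7.16 degrees, less where a joint would pass 70% of its speed; a pose out of reach is approached as far as the arm can. A call with a number of a shift or a turn outside -1 to 1 is refused whole. A call with a gripper value outside its range is refused whole. The fingers move at their own pace and stop on an object; "grip_force" is the grip in N (left out, the last holds). Time passes only in rows, so rows that do not move let the fingers close. It gives the time, the measured TCP pose, the force, the opening and the grip force at its end, in the units of the state.
- readout.sense(): the state, without advancing time (a new reading comes with each control period).
- cams.snapshot(name): name is "scene" or "top"; returns a dict with "pixels" (384x512x3 uint8, red, green, blue), "intrinsics" (3x3 intrinsics, pixels), "eye" and "rotation" of the camera in the world. Camera axes: x right, y down, z forward; pixel columns grow to the right and rows downward; lengths in m; the calibration is good to about 2 mm. A picture is of the moment at which its call begins. There is no depth.
- sign_off(): hands the job in; it is judged then, once.
The state is a dict: "t": time; "q": joint angles; "qd": joint speeds; "tau": joint torques, N m; "tcp_pos": TCP position; "tool_rot": TCP orientation; "force": force on the tool from outside, world axes, zero at the start; "ft_torque": the same for the moment, N m; "finger_gap": opening from 0.0 (shut) to 1.0 (fully open); "gripper_force": force on a finger pad.
Only numpy, scipy, OpenCV 4.12 (cv2) and the standard library are available. Lean on these libraries where they do the work, as an engineer would, in place of code of your own. Each camera call takes 0.05 s, during which the arm holds its last target. There are 200 camera calls.

## Working session

There is one attempt and no reset: what is moved stays moved. The work goes in short steps, Python scripts to look and compute and a tool call to move; the robot and the scene stay as the last step left them, time stands still between calls to the robot, and variables do not carry over. Pictures are saved under pics/ and viewed, at most 10 in all, crops included, and the job is handed in when it is done.

Besides the shell and the picture viewer there is one more tool, called after "Request:" as name(argument=value, ...) on one line, values as JSON. send_rows: Moves the arm, as the interface text tells. Its arguments: {"type":"object","properties":{"commands":{"type":"string"},"grip_force":{"type":"number"}},"required":["commands"]}

```bash
mkdir -p pics
python3 - <<'E'
from station import readout, cams
import cv2,numpy as np,json
for n in("scene","top"):
    s=cams.snapshot(n); cv2.imwrite(f"pics/{n}0.png",cv2.resize(s["pixels"][:,:,::-1],(800,600),interpolation=cv2.INTER_CUBIC))
    np.savez(f"{n}0.npz",**s); print(n,s["intrinsics"],s["eye"],s["rotation"])
print(readout.sense())
E
```

```text
scene [[423.24987765   0.         247.67669777]
 [  0.         423.24987765 185.69876359]
 [  0.           0.           1.        ]] [1.02051597 0.53607461 0.71927231] [ 0.33854946  0.84791593 -0.38292034 -0.14069416]
top [[455.37722204   0.         262.5616272 ]
 [  0.         455.37722204 191.26058323]
 [  0.           0.           1.        ]] [0.49648137 0.01738745 1.2780195 ] [ 0.71332653 -0.70055084  0.01854254 -0.00706736]
{'t': 0.1, 'q': array([-1.40851007e+00,  5.28383811e-01,  1.43377282e+00, -1.26545808e-05,
        1.18143349e+00, -1.78521607e-01]), 'qd': array([ 1.16072479e-03, -8.61200293e-04, -2.82390735e-03, -7.06271026e-04,
       -1.01006367e-05, -4.51971368e-06]), 'tau': array([ 2.66249926e-04, -4.43304598e+01, -1.78585821e+01, -3.01212040e-04,
        3.89678913e-03, -6.45740698e-06]), 'tcp_pos': array([ 0.2088126 , -0.58841014,  0.23842539]), 'tool_rot': array([ 9.85515449e-01,  1.69582732e-01,  2.25619051e-06, -9.98746828e-04]), 'force': array([0.56229672, 0.83015069, 0.13900871]), 'ft_torque': array([ 0.01239974, -0.05552314, -0.00490129]), 'gripper_force': 0.0, 'finger_gap': 1.0023342892931484}
```

View pics/scene0.png

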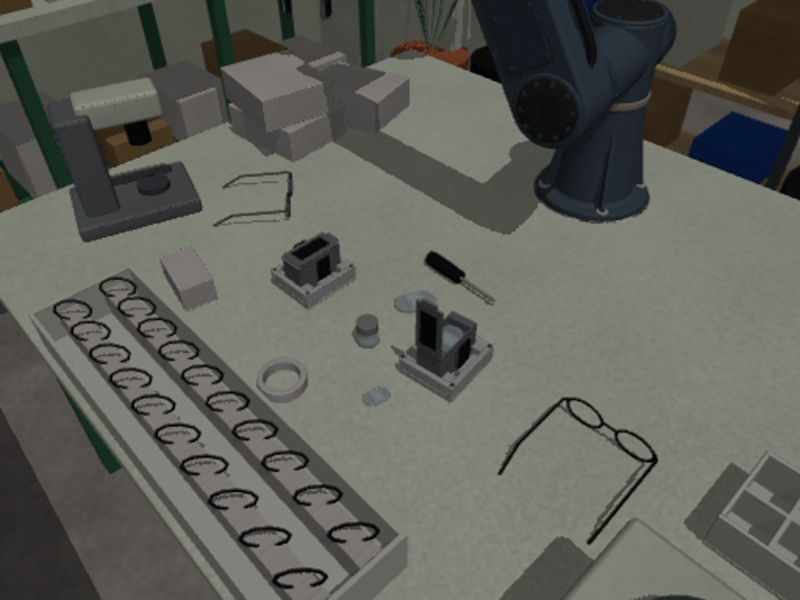

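View pics/top0.png

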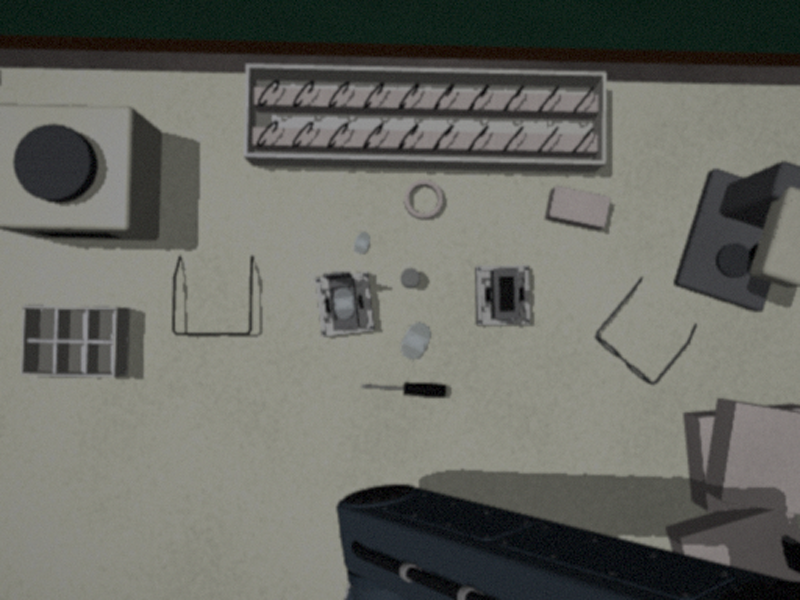

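The scene view shows the open cassette at (445,340) with its lid upright and the shut one at (313,258). In the top view the open cassette's dock is at about (346,303), with the larger and smaller loose lenses at (416,341) and (362,242). I'll zoom in.

```bash
cat > h.py <<'E'
import numpy as np,cv2
from scipy.spatial.transform import Rotation as R
def load(n): return dict(np.load(n))
def proj(s,P):
    C=R.from_quat(s["rotation"]).as_matrix(); p=(np.atleast_2d(P)-s["eye"])@C
    p=p@s["intrinsics"].T; return p[:,:2]/p[:,2:]
def ray(s,uv,z):
    C=R.from_quat(s["rotation"]).as_matrix()
    d=C@np.linalg.solve(s["intrinsics"],[uv[0],uv[1],1]); return s["eye"]+d*(z-s["eye"][2])/d[2]
E
python3 - <<'E'
from h import *
t=load("top0.npz"); s=load("scene0.npz")
a=t["pixels"][160:230,190:260,::-1]; b=s["pixels"][180:265,245:330,::-1]
cv2.imwrite("pics/crop.png",np.hstack([cv2.resize(a,(400,400),interpolation=cv2.INTER_CUBIC),cv2.resize(b,(400,400),interpolation=cv2.INTER_CUBIC)]))
print(ray(t,(346/1.5625,303/1.5625),.03),ray(t,(504/1.5625,295/1.5625),.03))
E
```

```text
[0.53253599 0.10999436 0.03      ] [ 0.5516887  -0.16729783  0.03      ]
```

View pics/crop.png

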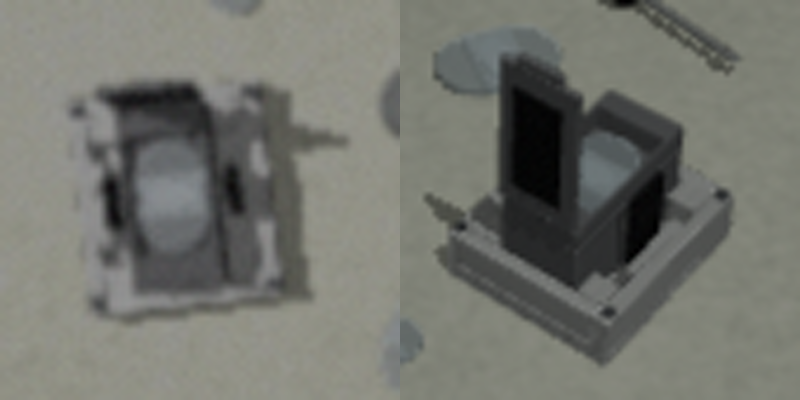

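```bash
cat > fit.py <<'E'
from h import *
from scipy.optimize import least_squares
t=load("top0.npz"); s=load("scene0.npz")
T=lambda u,v:(np.array([u,v])+.5)/(400/70)-.5+[190,160]
S=lambda u,v:(np.array([u-400,v])+.5)/(400/85)-.5+[245,180]
# local dock frame, z from table
pts=[(t,T(72,98),(.052,.046,.03)),(t,T(262,85),(.052,-.046,.03)),(t,T(282,298),(-.052,-.046,.03)),(t,T(92,318),(-.052,.046,.03)),
 (t,T(113,196),(0,.029,.066)),(t,T(235,188),(0,-.029,.066)),
 (s,S(603,328),(.052,.046,.03)),(s,S(447,232),(.052,-.046,.03)),(s,S(733,195),(-.052,.046,.03))]
lid=[(s,S(583,95),.021),(s,S(500,57),-.021)]
def P(p,l):
    c,n=np.cos(p[2]),np.sin(p[2]); return [p[0]+c*l[0]-n*l[1],p[1]+n*l[0]+c*l[1],l[2]]
def lp(p,y,r=.084,h=.004): # lid edge: outer face of free edge
    a=p[3]; return (.042-r*np.cos(a)+h*np.sin(a),y,.0665+r*np.sin(a)+h*np.cos(a))
def f(p): return np.ravel([proj(c,P(p,l))[0]-uv for c,uv,l in pts]+[proj(c,P(p,lp(p,y)))[0]-uv for c,uv,y in lid])
if __name__=="__main__":
    r=least_squares(f,[.53,.11,.05,1.4],loss="soft_l1"); print(r.x.round(4)); print(f(r.x).reshape(-1,2).round(1).tolist())
    ov=[]
    p=r.x
    for c,(x0,y0,w) in((t,(190,160,70)),(s,(245,180,85))):
        k=400/w; im=cv2.resize(np.ascontiguousarray(c["pixels"][y0:y0+w,x0:x0+w,::-1]),(400,400),interpolation=cv2.INTER_CUBIC)
        def L(q,col):
            uv=np.array([proj(c,P(p,l))[0] for l in q]); uv=((uv-[x0,y0]+.5)*k).astype(int); cv2.polylines(im,[uv],True,col,1)
        for z,X,Y,col in((.03,.052,.046,(0,0,255)),(.066,.042,.021,(0,255,0))): L([(X,Y,z),(X,-Y,z),(-X,-Y,z),(-X,Y,z)],col)
        for sg in(1,-1): L([(.012,sg*.031,.066),(-.012,sg*.031,.066),(-.012,sg*.027,.066),(.012,sg*.027,.066)],(255,0,0))
        L([lp(p,.021,0),lp(p,.021),lp(p,-.021),lp(p,-.021,0)],(255,255,0)); ov.append(im)
    cv2.imwrite("pics/fit.png",np.hstack(ov))
E
python3 fit.py
```

```text
[0.5327 0.1137 0.1213 1.5607]
[[-0.7, -0.0], [-0.5, -1.2], [-0.2, -0.7], [-0.5, -0.7], [-1.2, 0.7], [-0.8, -0.2], [0.4, -1.3], [-0.4, -1.4], [0.3, -1.2], [-1.0, -0.4], [-0.4, -1.5]]
```

View pics/fit.png

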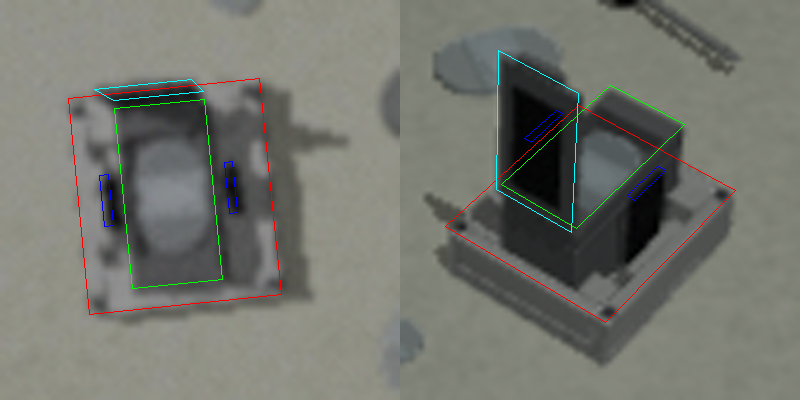

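The overlay matches both views: dock at (0.533, 0.114), yaw 0.12, lid about 1.56 rad. Some 2 mm offsets remain. Next I turn, close the fingers and fly to the lid's far side.

Request:
send_rows(commands="0 0 0 0 0.79;0 0 0 0 0.79;0 0 0 0 0.79;0 0 0 0 0.79;0 0.74 -1 0 0;0 0.74 -1 0 0;0 0.74 -1 0 0;0 0.74 -1 0 0;0 0.74 -1 0 0;0 0.74 -1 0 0;0 0.74 -1 0 0;0 0.74 -1 0 0;0 0.74 -1 0 0;0 0.74 -1 0 0;0 0.74 -1 0 0;0 0.74 -1 0 0;0 0.74 -1 0 0;0 0.74 -1 0 0;0 0.74 -1 0 0;0 0.74 -1 0 0", grip_force=25)

```text
t: 1.77
tcp_pos: [0.4059, -0.2416, 0.2391]
tool_rot: [0.998, 0.06, -0.0, -0.0]
force: [0.8, -1.3, 0.4]
finger_gap: -0.002
gripper_force: 0.0
```

Request:
send_rows(commands="0 0.74 -1 0 0;0 0.74 -1 0 0;0 0.74 -1 0 0;0 0.74 -1 0 0;0 0.74 -1 0 0;0 0.74 -1 0 0;0 0.74 -1 0 0;0 0.74 -1 0 0;0 0.74 -1 0 0;0 0.74 -1 0 0;0 0.74 -1 0 0;0 0.74 -1 0 0;0 0.74 -1 0 0;0 0.74 -1 0 0;0 0.74 -1 0 0;0 0.74 -1 0 0;0 0.74 -1 0 0;0 0 0 0 0")

```text
t: 3.27
tcp_pos: [0.6164, 0.1286, 0.2389]
tool_rot: [0.998, 0.062, 0.001, -0.001]
force: [-0.5, 0.3, 0.0]
finger_gap: 0.002
gripper_force: 0.0
```

Request:
send_rows(commands="0 0 0.12 0.94 0;0 0 0.12 0.94 0;0 0 0 0.94 0;0 0 0 0.94 0;0 0 0 0.94 0;0 0 0 0 0;0 0 0 0 0")

```text
t: 3.85
tcp_pos: [0.614, 0.1196, 0.1441]
tool_rot: [0.998, 0.06, -0.002, -0.0]
force: [-1.1, 0.1, 0.8]
finger_gap: 0.002
gripper_force: 0.0
```

Run:
```python
from station import readout, cams
from h import *
o=[]
for n,(x0,y0,w) in(("top",(190,130,100)),("scene",(215,130,135))):
    s=cams.snapshot(n); np.savez(f"{n}1.npz",**s)
    o.append(cv2.resize(s["pixels"][y0:y0+w,x0:x0+w,::-1],(400,400),interpolation=cv2.INTER_CUBIC))
cv2.imwrite("pics/near.png",np.hstack(o)); print(readout.sense()["tcp_pos"])
```

```text
[0.61587751 0.11976537 0.14625832]
```

View pics/near.png

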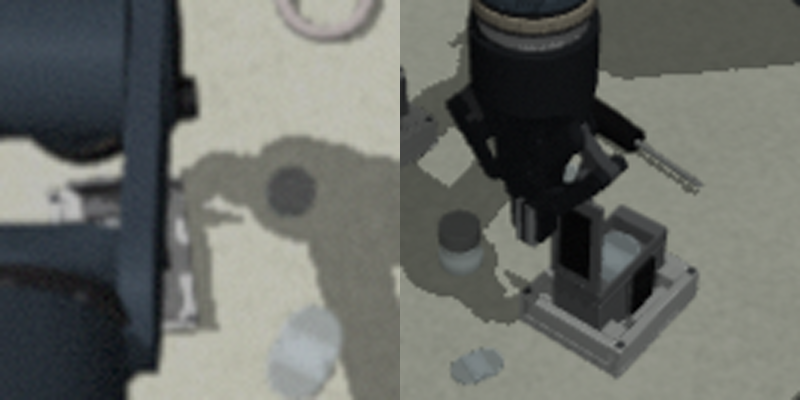

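Run:
```python
from h import *
from station import readout
s=load("scene1.npz")
for i in range(1):
    q=readout.sense(); print(q["tcp_pos"],q["tool_rot"])
c,n=np.cos(.1213),np.sin(.1213)
T=q["tcp_pos"]
for dx in(.011,-.011):
  for dy in (.0145,-.0145):
    P=T+[c*dx-n*dy,n*dx+c*dy,-.008]; uv=proj(s,P)[0]; print(dx,dy,((uv-[215,130]+.5)*400/135).round()+[400,0])
```

```text
[0.61587751 0.11976537 0.14625832] [9.98199616e-01 5.99746484e-02 7.49554447e-04 7.41315504e-05]
0.011 0.0145 [542. 255.]
0.011 -0.0145 [507. 235.]
-0.011 0.0145 [563. 236.]
-0.011 -0.0145 [528. 217.]
```

Request:
send_rows(commands="0 -0.5 -0.1 0 0;0 -0.5 -0.1 0.01 0;0 -0.4 0 0.01 0;0 -0.4 0 0.02 0;0 -0.4 0 0.03 0;0 -0.43 0 0.14 0;0 -0.43 0 0.16 0;0 -0.4 0 0.24 0;0 -0.36 0 0.28 0;0 -0.32 0 0.33 0;0 -0.28 0 0.36 0;0 0 0 0 0")

```text
t: 4.95
tcp_pos: [0.524, 0.1133, 0.1118]
tool_rot: [0.998, 0.06, -0.003, -0.0]
force: [0.1, 0.2, -0.3]
finger_gap: 0.002
gripper_force: 0.0
```

Run:
```python
from station import readout, cams
from h import *
o=[]
for n,(x0,y0,w) in(("scene",(215,130,135)),):
    s=cams.snapshot(n); np.savez(f"{n}2.npz",**s)
    o.append(cv2.resize(s["pixels"][y0:y0+w,x0:x0+w,::-1],(500,500),interpolation=cv2.INTER_CUBIC))
cv2.imwrite("pics/push.png",np.hstack(o)); q=readout.sense();print(q["tcp_pos"],q["force"])
```

```text
[0.52543839 0.11333403 0.11252341] [0.02468281 0.14556376 0.35737691]
```

View pics/push.png

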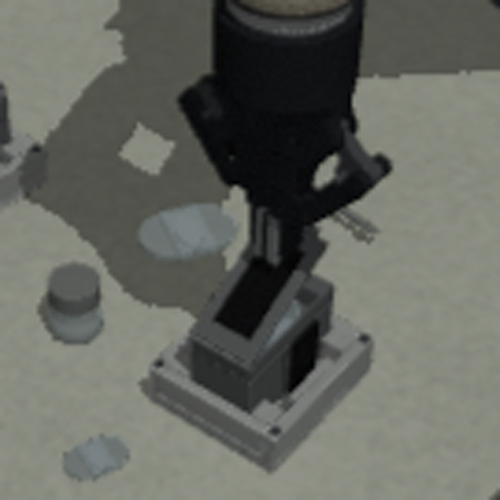

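The lid is following the fingers and is about 30° from shut. I'll press it down the rest of the way.

Request:
send_rows(commands="0 -0.15 0 0.3 0;0 -0.12 0 0.3 0;0 -0.1 0 0.3 0;0 -0.06 0 0.3 0;0 -0.04 0 0.25 0;0 0 0 0.15 0;0 0 0 0.05 0;0 0 0 0 0")

```text
t: 5.67
tcp_pos: [0.5176, 0.1123, 0.0803]
tool_rot: [0.998, 0.06, -0.0, -0.0]
force: [-0.0, 0.4, 0.4]
finger_gap: 0.001
gripper_force: 0.0
```

Request:
send_rows(commands="0 0 0 0.08 0;0 0 0 0.08 0;0 0 0 0 0;0 0 0 0 0")

```text
t: 6.0
tcp_pos: [0.5181, 0.1123, 0.0784]
tool_rot: [0.998, 0.06, 0.001, 0.0]
force: [-0.6, 1.0, 5.6]
finger_gap: -0.001
gripper_force: 2.5
```

Request:
send_rows(commands="0 0 0 0.05 0;0 0 0 0.05 0;0 0 0 0 0;0 0 0 0 0")

```text
t: 6.33
tcp_pos: [0.5181, 0.1123, 0.0779]
tool_rot: [0.998, 0.06, 0.001, 0.0]
force: [-3.6, -1.0, 16.9]
finger_gap: 0.0
gripper_force: 8.3
```

The lid is shut: firm contact with the tips at about 70 mm. Now I rise, open and centre above the catches.

Request:
send_rows(commands="0 0 0 -0.5 0;0 0 0 -1 0;0 0 0 -1 0;0 0 0 -1 0;85 0 0 -1 0;85 0.25 0 -1 0;85 0.25 0 -1 0;85 0.25 0 -1 0;85 0 0 0 0;85 0 0 0 0;85 0 0 0 0;85 0 0 0 0")

```text
t: 7.33
tcp_pos: [0.5313, 0.114, 0.2243]
tool_rot: [0.998, 0.06, -0.002, -0.0]
force: [0.3, -0.3, -0.4]
finger_gap: 0.994
gripper_force: 0.0
```

Run:
```python
from station import readout, cams
from h import *
from fit import P
s=cams.snapshot("scene"); np.savez("scene3.npz",**s)
x0,y0,w=215,120,145
im=cv2.resize(np.ascontiguousarray(s["pixels"][y0:y0+w,x0:x0+w,::-1]),(600,600),interpolation=cv2.INTER_CUBIC)
p=[.5327,.1137,.1213]
def L(q,col,o=(0,0)):
    uv=np.array([proj(s,P([p[0],p[1],p[2]],l))[0] for l in q]);cv2.polylines(im,[((uv-[x0,y0]+.5)*600/w).astype(int)],True,col,1)
L([(.042,.021,.0705),(.042,-.021,.0705),(-.048,-.021,.0705),(-.048,.021,.0705)],(0,255,0))
L([(.052,.046,.03),(.052,-.046,.03),(-.052,-.046,.03),(-.052,.046,.03)],(0,0,255))
L([(.012,.031,.066),(-.012,.031,.066),(-.012,.031,.035),(.012,.031,.035)],(255,0,0))
q=readout.sense();T=q["tcp_pos"];print(T,q["tool_rot"],q["force"])
p=[T[0],T[1],.1213]
for sg in(1,-1): L([(.011,sg*.0425,T[2]+.005),(-.011,sg*.0425,T[2]+.005)],(0,255,255))
cv2.imwrite("pics/shut.png",im)
```

```text
[0.5313353  0.11403835 0.22417145] [ 9.98193805e-01  6.00545682e-02 -1.60257598e-03 -8.56433558e-05] [0.17999801 0.27179126 0.05398629]
```

View pics/shut.png

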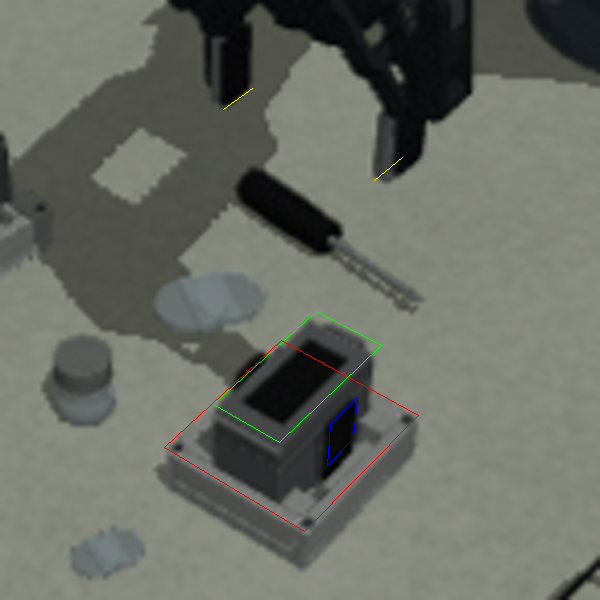

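The cassette is shut, with the lid sitting flush, and the fingers straddle it. The scene view suggests the cassette is 1–3 mm further in +x and well centred in y. I'll descend.

Request:
send_rows(commands="85 0.15 0 1 0;85 0 0 1 0;85 0 0 1 0;85 0 0 1 0;85 0 0 1 0;85 0 0 1 0;85 0 0 1 0;85 0 0 0.5 0;85 0 0 0.5 0;85 0 0 0.4 0;85 0 0 0.4 0;85 0 0 0 0;85 0 0 0 0")

```text
t: 8.47
tcp_pos: [0.5356, 0.1144, 0.0495]
tool_rot: [0.998, 0.06, 0.0, -0.0]
force: [-0.3, 0.4, 0.2]
finger_gap: 0.993
gripper_force: 0.0
```

Request:
send_rows(commands="72 0 0 0 0;70 0 0 0 0;68 0 0 0 0;66 0 0 0 0;64 0 0 0 0;64 0 0 0 0", grip_force=25)

```text
t: 8.97
tcp_pos: [0.5358, 0.1148, 0.0499]
tool_rot: [0.998, 0.06, 0.0, -0.0]
force: [-0.1, 3.0, 2.0]
finger_gap: 0.75
gripper_force: 1.1
```

Request:
send_rows(commands="68 0 0 0 0;68 0 -0.08 0.15 0;64 0 0 0 0;64 0 0 0 0;64 0 0 0 0;64 0 0 0 0")

```text
t: 9.47
tcp_pos: [0.5353, 0.1159, 0.0464]
tool_rot: [0.998, 0.06, -0.0, 0.0]
force: [0.2, -0.8, -0.7]
finger_gap: 0.747
gripper_force: 0.0
```

Free on both sides now, so I close.

Request:
send_rows(commands="61 0 0 0 0;60 0 0 0 0;59 0 0 0 0;58 0 0 0 0;57 0 0 0 0;57 0 0 0 0")

```text
t: 9.97
tcp_pos: [0.5355, 0.116, 0.0468]
tool_rot: [0.998, 0.06, 0.0, 0.0]
force: [-0.9, 0.5, 4.5]
finger_gap: 0.666
gripper_force: 3.0
```

Request:
send_rows(commands="55 0 0 0 0;53 0 0 0 0;51 0 0 0 0;49 0 0 0 0;47 0 0 0 0;45 0 0 0 0;45 0 0 0 0;45 0 0 0 0;45 0 0 0 0", grip_force=27)

```text
t: 10.72
tcp_pos: [0.5357, 0.1161, 0.0475]
tool_rot: [0.998, 0.06, 0.001, 0.0]
force: [-1.7, 0.9, 11.1]
finger_gap: 0.567
gripper_force: 26.2
```

Request:
send_rows(commands="45 0 0 -0.1 0;45 0 0 -0.15 0;45 0 0 -0.2 0;45 0 0 -0.25 0;45 0 0 0 0")

```text
t: 11.13
tcp_pos: [0.5357, 0.116, 0.061]
tool_rot: [0.998, 0.06, 0.0, -0.0]
force: [0.7, 0.3, -1.9]
finger_gap: 0.56
gripper_force: 28.8
```

Force is now −1.9 N, which is the cassette's weight, so it's free of the dock. Lifting on to about 11 cm.

Request:
send_rows(commands="45 0 0 -0.3 0;45 0 0 -0.4 0;45 0 0 -0.4 0;45 0 0 -0.4 0;45 0 0 -0.4 0;45 0 0 -0.4 0;45 0 0 -0.4 0;45 0 0 -0.4 0;45 0 0 -0.4 0;45 0 0 -0.4 0;45 0 0 -0.4 0;45 0 0 -0.3 0;45 0 0 -0.2 0;45 0 0 -0.1 0;45 0 0 0 0;45 0 0 0 0;45 0 0 0 0;45 0 0 0 0;45 0 0 0 0;45 0 0 0 0")

```text
t: 12.8
tcp_pos: [0.5352, 0.116, 0.1582]
tool_rot: [0.998, 0.06, -0.0, -0.0]
force: [-0.7, -0.8, -2.6]
finger_gap: 0.565
gripper_force: 28.8
```

Run:
```python
from station import readout, cams
from h import *
s=cams.snapshot("scene"); x0,y0,w=215,110,155
im=cv2.resize(s["pixels"][y0:y0+w,x0:x0+w,::-1],(600,600),interpolation=cv2.INTER_CUBIC)
cv2.imwrite("pics/up.png",im); q=readout.sense();print(q["tcp_pos"],q["tool_rot"],q["force"],q["ft_torque"],q["finger_gap"],q["t"])
```

```text
[0.53524752 0.11599999 0.15828681] [ 9.98194965e-01  6.00563435e-02 -2.18842005e-04 -1.76017987e-05] [-0.28557833  0.4382918  -2.60208126] [-0.01556576  0.01020983  0.01786098] 0.5621311885679199 12.85
```

View pics/up.png

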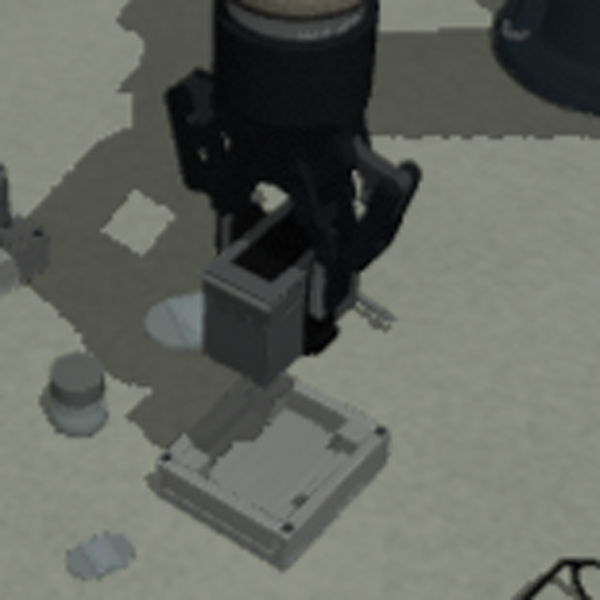

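The cassette is about 11 cm up, level and shut, over its empty dock. The lens stayed inside and everything around it is undisturbed.

```bash
python3 -c "
from station import sign_off
print(sign_off())"
```

```text
the job is handed in; nothing more can be done
None
```

The job is handed in: I shut the lid in the dock, pinched both catches, and the arm is holding the cassette about 11 cm above where it sat. It looks level and shut over the empty dock in the last picture. The lens can't be seen under the lid, but nothing fell out. The only nearby things visible in that picture, the jar and loose lenses, were undisturbed.

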